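# Key a starwheel to its shaft on a jar feeder

### The job

The starwheel of the bench jar feeder has just been changed and must be locked to its shaft: take the tapered gib key from the blue changeover rack, slip it thin end down into the keyway between hub and shaft, flat face to the shaft, and let it go. Then tap its head down with the mallet, not with the gripper, in two or more separate taps, until the key is tight and goes no further. Put the mallet back down on the table, and leave the jars, spanner and sprayer where they are.

Things in the scene. Friction and masses are not known exactly. Their poses are not given: they have to be found in the camera images.
- keyway (a point): Mouth of the keyway, level with the hub's flat top (164 mm up) and mid-width; the centre of the key's head comes straight above. x points from the shaft's axis (35 mm back) out through the keyway, z up. Slot 21 mm wide (y), edges bevelled. Inner wall: the flat on the shaft, upright, x = -15 mm. Outer wall: brass strip, x = +3.1 mm at the mouth, leaning in 1 in 10 downwards; 70 mm deep, open below.
- key_head (a point): Centre of the head of the steel gib key (109 mm long, 0.28 kg): grasp it here. z up along the key, x from flat to tapered face; in the feeder its x points as the keyway's. Head 30 (x) by 18 (y) by 24 mm high. Below it the body, 18 mm wide (y), ends 97 mm below this point; flat face x = -15 mm, other face x = +5.5 under the head, -3 at the thin end (last 5 mm only 14 wide).
- mallet_head (a point): Centre of the head of the mallet (0.6 kg): upright blue block 46 x 46 x 100 mm high (z), with white striking faces above and below; it stands on the table on one face. Handle level along +x, 26 mm thick, reaching 180 mm from this point. The head can be grasped from above across its +y and -y sides (46 mm), up to 40 mm above this point, and then strikes with its lower face.
- gib_strip (a joint): The brass strip in the hub that the key wedges against, sprung: 0 free, 0.0015 m pushed out to its stop. Let in by its own weight the key stops with the gap under its head about 20 mm. Driving it further takes a push rising evenly to 15 to 23 N (differs each run) at a gap of 7 to 8 mm, where it is tight and goes no further. It stays when let go; it does not spring back.
- feeder: Fixed low stainless jar feeder, origin on the table below the shaft's axis, axes as the keyway's. Round deck 356 mm across, top 70 mm up; white six-pocket starwheel 236 mm across; dark grey hub 116 mm across, top 164 mm up; steel shaft 50 mm across, flush with the hub's top. Jar guide rail round the deck's +x edge, 108 mm up. Grey motor along -y, to 250 mm, below the deck.
- rack: Fixed blue changeover rack, 175 (x) by 85 (y) by 70 mm high, origin under its centre. The key stands upright, thin end down, in its 60 mm deep pocket at x = +45 mm, axes as the rack's, the underside of its head 25 mm above the rack. A pin with black ball (x = -12 mm, top 114 mm up) and a red T-handle (x = -55 mm, top 109 mm) stay in it.
- key: The same key: origin in the middle of its thin end, 97 mm below the centre of its head and 9 mm back along its x; same axes.
- mallet: The same mallet: origin at the centre of its lower face, 50 mm below the centre of its head; same axes.
- jar_a: Glass jar with orange ring, 72 mm across, 72 mm high, bystander; origin under its centre.
- jar_b: Glass jar as jar_a, bystander.
- jar_c: Glass jar as jar_a, bystander.
- spanner: Steel spanner 190 mm long lying flat, bystander; x along it.
- sprayer: Spray bottle with green head, 72 mm across, 195 mm high, bystander; origin under its centre.
Not all that is in view belongs to the job. Of the things that look like the mallet, the larger one is meant.

How it is judged:
By the outcome, as a careful person would: the job done as asked, in the order asked, and still so for the second after the job is handed in, with the robot touching nothing.
It also fails if it takes over 69 s, if anything falls off the work surface, if the arm or the gripper's body presses on something with over 40 N, if the wrist force passes 120 N, or if a joint passes its speed limit or range.

### The arm

A 6-joint arm with a two-finger parallel gripper is mounted at the origin on the work surface. World frame = base frame: x ahead of the robot, y to its left, z up, the work surface at z = 0. Lengths are in m, angles in rad, forces in N, time in s.
With the tool pointing down it reaches from about 0.3 to 0.875 m from the base axis. Payload 6.4 kg.
Tool frame: the origin (TCP) lies at the centre of the arm's flange, where the gripper is bolted on; the fingertips stand 166 mm ahead of it and the grasp point (between the pads) lies 147 mm ahead of it; z points along the fingers, x is the direction in which the jaws open and shut, and the axes are right-handed (so a half turn about z gives the same grasp; the last joint's range is limited). The gripper opens to 88 mm and grips with 3 to 60 N. Pads are 18 mm wide; open, the fingers measure 123 mm over their backs; the gripper's body (75 mm by 187 mm) begins 45 mm behind the grasp point.
Start: joints at [-1.489, 0.181, 1.607, -0, 1.354, -0.206], TCP at [0.163, -0.551, 0.405] pointing down, gripper open.
Joint ranges: [-2.99, 2.99], [-0.89, 2.07], [0.3, 2.58], [-1.14, 4.28], [0, 2.63], [-3.12, 3.12]. Speed limits (rad/s): [2.57, 2.57, 3.01, 3.14, 3.14, 3.14].

### API

Orientations are given as a rotation vector (axis times angle).
In Python, from cell import monitor, cams, job_done gives the robot as it stands. The module is installed in compiled form; this text tells all that it offers.
- The arm moves only by the tool jog_arm, never from a script. Its arguments are lists of equal length, an entry for each row: "delta_pos": the shift along the tool's x, y, z in mm, a list of three; "roll": the turn about the tool's z in rad. In form: {"delta_pos": [[tx, ty, tz], ...], "roll": [roll, ...]}. A call has 1 to 20 rows; each row is the pose to reach, as a shift and turn from the pose commanded when the call began, along the tool's axes at that moment; what a row does not reach only later rows make up. A row lasts 1/8 s, in which the tool goes at most 62.5 mm and 10.7 degrees, less where a joint would pass 70% of its speed; a pose out of reach is approached as far as the arm can. A call with a gripper value outside its range is refused whole. "jaw" is the finger opening in mm, from 0 to 88.1, set as the call begins (left out, the last holds). The fingers move at their own pace and stop on an object; "squeeze" is the grip in N (left out, the last holds). Time passes only in rows, so rows that repeat a pose let the fingers close. It gives the time, the measured TCP pose, the force and the opening at its end, in the units of the state.
- monitor.read_state(): the state, without advancing time (a new reading comes with each control period).
- cams.camera(name): name is "scene" or "side" or "wrist"; returns the picture (400x640x3 uint8, red, green, blue); there is no depth.
- cams.camera_model(name): a dict with "intrinsics" (3x3 intrinsics, pixels), "k1" (the pictures are not rectified: a ray, as slopes to the right and down, at radius r is drawn at 1 + k1 r^2 times it, then the intrinsics apply), "rvec" (rotation vector, rad) and "tvec" (3), from world to camera coordinates, as OpenCV has them. Camera axes: x right, y down, z forward; pixel columns grow to the right and rows downward; lengths in m; the calibration is good to about 2 mm. A picture is of the moment at which its call begins: read the wrist's pose just before it. camera_model takes no time and is no camera call; for the wrist camera it gives the pose at the moment of the call.
- job_done(): hands the job in, once; it reports no verdict.
Trained networks look in the newest picture that a camera, given by its name, has taken for a name from the list of things; names that differ only in an ending like _2 or _b are one class to them, and where a whole thing is asked for, a point or a joint stands for the part that bears it (a point fixed in the world has none). Each returns a list of dicts, best first, with "conf" (0 to 1); they miss things now and then, are a little off and sometimes report something else, mostly with a low value. They report only what shows in the picture. A call takes as long as a camera call. They do not tell look-alikes from the thing itself.
- cams.masks_of(camera, target): "mask" (400x640 bool, what is visible of it) and "pixel" ([column, row] in pixels, amid what is visible of it).
The state is a dict: "time_s": time; "joint_positions": joint angles; "joint_velocities": joint speeds; "joint_torque": joint torques, N m; "ee_pos": TCP position; "eef_rot": TCP orientation; "wrist_force": force on the tool from outside, world axes, zero at the start; "ft_torque": the same for the moment, N m; "opening": opening from 0.0 (shut) to 1.0 (fully open).
Only numpy, scipy, OpenCV 4.12 (cv2) and the standard library are available. Lean on these libraries where they do the work, as an engineer would, in place of code of your own. Each camera call takes 0.05 s, during which the arm holds its last target.

## Working session

There is one attempt and no reset: what is moved stays moved. The work goes in short steps, Python scripts to look and compute and a tool call to move; the robot and the scene stay as the last step left them, time stands still between calls to the robot, and variables do not carry over. Pictures are saved under pics/ and viewed, and the job is handed in when it is done.

Besides the shell and the picture viewer there is one more tool, called after "Emit:" as name([rows], argument=value, ...), one row to a line, values as JSON. jog_arm: Moves the arm, as the interface text tells. Its arguments: {"type":"object","properties":{"delta_pos":{"type":"array","items":{"type":"array","items":{"type":"number"}}},"roll":{"type":"array","items":{"type":"number"}},"jaw":{"type":"number"},"squeeze":{"type":"number"}},"required":["delta_pos","roll"]}

```bash
ls; mkdir -p pics; python3 - <<'E'
from cell import monitor, cams
import cv2
s=monitor.read_state(); print(s)
for n in ["scene","side","wrist"]:
    im=cams.camera(n); cv2.imwrite(f"pics/{n}0.png",im[:,:,::-1]); m=cams.camera_model(n); print(n,m)
E
```

```text
pics
{'time_s': 0.0, 'joint_positions': array([-1.48928642e+00,  1.81507183e-01,  1.60798311e+00,  1.01392123e-05,
        1.35381877e+00, -2.06309646e-01]), 'joint_velocities': array([ 3.70495941e-04, -6.21079526e-04,  8.11662564e-04,  7.15993962e-04,
        1.36585024e-04,  5.04128791e-05]), 'joint_torque': array([-7.14498965e-04, -4.33868551e+01, -3.41846752e+01,  7.02586840e-02,
        3.86407902e-02, -1.07734631e-04]), 'ee_pos': array([ 0.16321269, -0.5510875 ,  0.40384097]), 'eef_rot': array([-2.51602405e+00,  1.87912166e+00,  1.77147285e-03]), 'wrist_force': array([ 0.24504036,  0.87187003, -0.08126781]), 'ft_torque': array([0.00533237, 0.06586894, 0.01998154]), 'opening': 0.9983695081102106}
scene {'intrinsics': array([[444.57673454,   0.        , 319.70454037],
       [  0.        , 444.57673454, 198.93156077],
       [  0.        ,   0.        ,   1.        ]]), 'k1': 0.004105161655722284, 'rvec': array([ 2.08435131,  0.56070159, -0.31557889]), 'tvec': array([-0.40154311, -0.05603338,  1.87099417])}
side {'intrinsics': array([[417.4524186 ,   0.        , 322.35998222],
       [  0.        , 417.4524186 , 195.25094604],
       [  0.        ,   0.        ,   1.        ]]), 'k1': -0.10470027933293984, 'rvec': array([ 0.98872938, -2.31730378,  1.20422169]), 'tvec': array([0.3121077 , 0.3456993 , 1.08082333])}
wrist {'intrinsics': array([[294.33347336,   0.        , 320.71482325],
       [  0.        , 294.33347336, 203.60349911],
       [  0.        ,   0.        ,   1.        ]]), 'k1': -0.008934509184488801, 'rvec': array([-2.33765877,  1.74363349,  0.23861957]), 'tvec': array([-0.57398199, -0.03756466,  0.38878932])}
```

View pics/scene0.png

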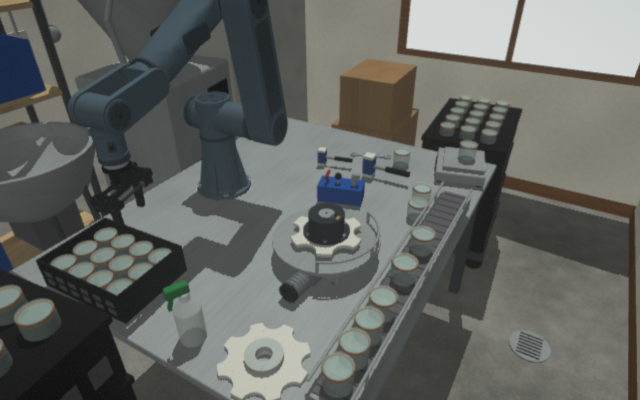

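View pics/side0.png

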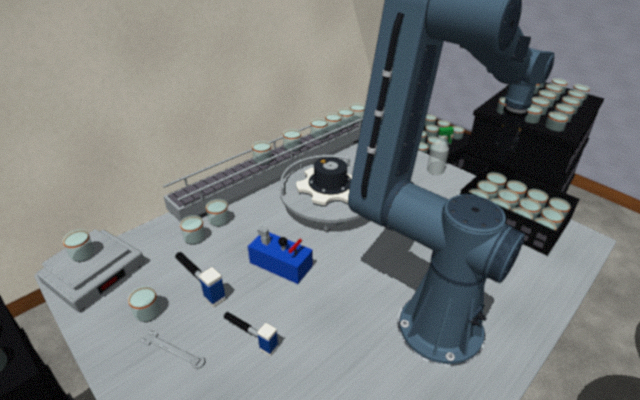

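View pics/wrist0.png

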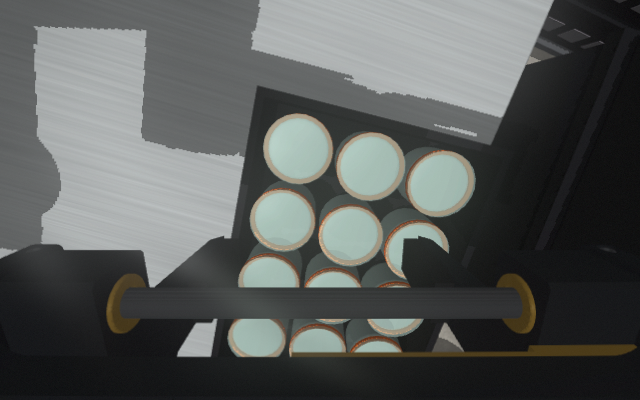

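The scene picture shows two mallets at about (322,157) and (370,163), the blue rack at (340,188), the feeder at (327,235) and the hub top at (326,217). In the side view the mallets are at (212,282) and (267,338), and the rack is at (280,255). Next I'll get rough positions by triangulation.

```bash
cat > h.py <<'E'
import numpy as np, cv2
from scipy.spatial.transform import Rotation as R
from cell import monitor, cams
def proj(m,P):
    P=np.atleast_2d(P).astype(float)
    return cv2.projectPoints(P,np.array(m['rvec']),np.array(m['tvec']),m['intrinsics'],np.array([m['k1'],0,0,0,0.]))[0][:,0]
def ray(m,px):
    n=cv2.undistortPoints(np.array([[px]],float),m['intrinsics'],np.array([m['k1'],0,0,0,0.]))[0,0]
    Rm=R.from_rotvec(m['rvec']).as_matrix()
    c=-Rm.T@m['tvec']; d=Rm.T@np.array([n[0],n[1],1.]); return c,d/np.linalg.norm(d)
def atz(m,px,z):
    c,d=ray(m,px); return c+d*(z-c[2])/d[2]
def tri(rs):
    A=sum(np.eye(3)-np.outer(d,d) for c,d in rs); b=sum((np.eye(3)-np.outer(d,d))@c for c,d in rs)
    return np.linalg.solve(A,b)
def tool():
    s=monitor.read_state(); return s['ee_pos'],R.from_rotvec(s['eef_rot']).as_matrix(),s
def totool(target,yawx=None):
    """shift in tool axes mm to bring TCP to target (world)"""
    p,M,s=tool(); return M.T@(np.array(target)-p)*1000
def snap(n,f):
    im=cams.camera(n); cv2.imwrite(f"pics/{f}.png",im[:,:,::-1]); return im
E
python3 - <<'E'
from h import *
cm={n:cams.camera_model(n) for n in ["scene","side"]}
cams.camera("scene");cams.camera("side")
for t in ["key","mallet","rack","feeder","gib_strip","jar_a","sprayer","spanner"]:
    for n in cm:
        for r in cams.masks_of(n,t)[:7]:
            ys,xs=np.where(r['mask']); print(t,n,round(r['conf'],2),np.round(r['pixel']),xs.min(),xs.max(),ys.min(),ys.max(),len(xs),np.round(atz(cm[n],r['pixel'],0.05),3))
E
```

```text
key scene 0.4 [356. 176.] 351 359 173 185 83 [0.483 0.268 0.05 ]
key side 0.57 [441. 150.] 428 452 128 173 687 [ 0.486 -0.741  0.05 ]
key side 0.49 [263. 236.] 258 269 227 244 145 [0.562 0.149 0.05 ]
mallet scene 0.85 [325. 156.] 317 351 147 164 222 [0.283 0.362 0.05 ]
mallet scene 0.84 [373. 168.] 362 408 152 176 466 [0.512 0.366 0.05 ]
mallet scene 0.34 [413. 204.] 407 426 195 219 360 [0.758 0.183 0.05 ]
mallet side 0.88 [262. 334.] 225 277 313 355 752 [0.274 0.373 0.05 ]
mallet side 0.73 [206. 278.] 175 225 253 306 940 [0.527 0.374 0.05 ]
mallet side 0.45 [286. 256.] 248 312 234 282 2047 [0.443 0.155 0.05 ]
rack scene 0.63 [340. 191.] 317 364 169 205 1219 [0.48  0.128 0.05 ]
rack side 0.71 [286. 255.] 247 312 233 283 2236 [0.448 0.15  0.05 ]
feeder scene 0.62 [324. 245.] 272 380 203 301 6946 [ 0.593 -0.189  0.05 ]
feeder side 0.68 [322. 188.] 280 359 156 230 3958 [ 0.622 -0.169  0.05 ]
gib_strip scene 0.36 [423. 191.] 412 431 183 200 270 [0.761 0.289 0.05 ]
jar_a scene 0.82 [423. 189.] 411 431 181 200 321 [0.757 0.303 0.05 ]
jar_a scene 0.81 [402. 158.] 392 409 148 166 279 [0.586 0.514 0.05 ]
jar_a scene 0.72 [415. 205.] 407 426 196 219 322 [0.768 0.183 0.05 ]
jar_a side 0.87 [144. 304.] 128 160 286 322 915 [0.557 0.545 0.05 ]
jar_a side 0.8 [218. 213.] 207 228 199 226 515 [0.756 0.187 0.05 ]
jar_a side 0.73 [194. 229.] 180 204 216 244 571 [0.738 0.288 0.05 ]
sprayer scene 0.81 [190. 315.] 163 206 280 346 1742 [ 0.429 -0.631  0.05 ]
sprayer scene 0.5 [355. 179.] 351 359 172 185 95 [0.489 0.241 0.05 ]
sprayer side 0.81 [439. 152.] 426 453 127 174 822 [ 0.482 -0.715  0.05 ]
spanner side 0.63 [173. 350.] 141 204 330 369 630 [0.381 0.555 0.05 ]
```

```bash
python3 - <<'E'
from h import *
p,M,s=tool(); print(np.round(M,3))
m=cams.camera_model("wrist"); c,d=ray(m,(320,200)); print(c,d, M.T@(c-p)*1000, M.T@d)
# want cam to view feeder (0.61,-0.17,0.16) from ~0.3 above: 
print("tool x world angle",np.degrees(np.arctan2(M[1,0],M[0,0])))
E
```

```text
[[ 0.284 -0.959 -0.   ]
 [-0.959 -0.284  0.   ]
 [-0.     0.    -1.   ]]
[ 0.2284598  -0.53166936  0.38459966] [-0.24549092 -0.07036581 -0.96684169] [ -0.35615907 -68.1519961   20.1092055 ] [-0.0021749   0.25535626  0.96684458]
tool x world angle -73.51249606608387
```

Emit:
jog_arm([
  [-238,-469,-30],
  [-238,-469,-30],
  [-238,-469,-30],
  [-238,-469,-30],
  [-238,-469,-30],
  [-238,-469,-30],
  [-238,-469,-30],
  [-238,-469,-30],
  [-238,-469,-30],
  [-238,-469,-30],
  [-238,-469,-30],
], roll=[0,0,0,0,0,0,0,0,0,0,0])

```text
time_s: 2.42
ee_pos: [0.5449, -0.1905, 0.4345]
eef_rot: [2.516, -1.88, -0.001]
wrist_force: [0.0, 0.4, -0.3]
opening: 0.997
```

```bash
python3 - <<'E'
from h import *
p,M,s=tool(); print(p,np.round(M,3),s['joint_positions'],s['time_s'])
m=cams.camera_model("wrist"); im=snap("wrist","w1"); np.savez("w1.npz",im=im,**m)
E
```

```text
[ 0.54492249 -0.1904934   0.43445622] [[ 0.284 -0.959 -0.001]
 [-0.959 -0.284 -0.   ]
 [-0.     0.001 -1.   ]] [-5.41690210e-01  1.62170455e-01  1.56770173e+00 -4.74960966e-04
  1.41231315e+00  7.41570516e-01] 2.425
```

View pics/w1.png

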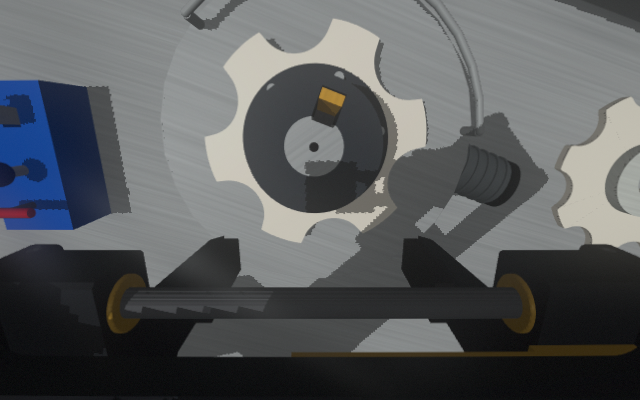

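```bash
python3 - <<'E'
import cv2
im=cv2.imread("pics/w1.png")[55:220,230:400]; cv2.imwrite("pics/w1c.png",cv2.resize(im,None,fx=3.6,fy=3.6,interpolation=cv2.INTER_CUBIC))
E
```

```text
(no output)
```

View pics/w1c.png

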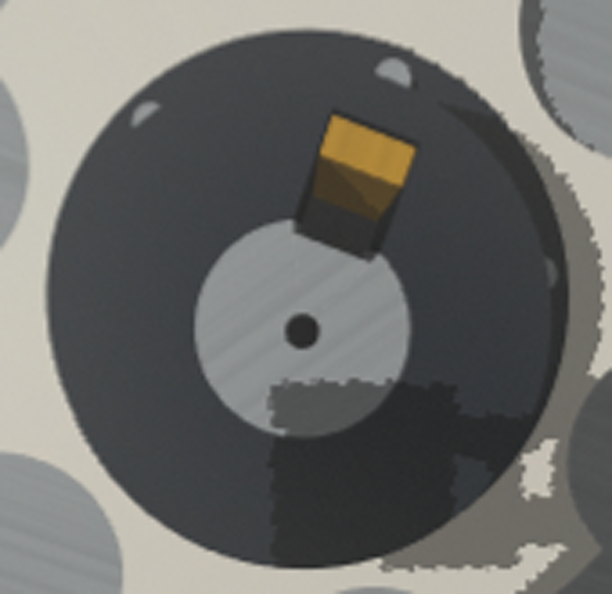

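```bash
cat >> h.py <<'E'
def loadm(f):
    z=np.load(f); return {k:z[k] for k in z.files}
E
python3 - <<'E'
from h import *
m=loadm("w1.npz")
f=lambda x,y:(230+x/3.6-.36,55+y/3.6-.36)
q={'dot':(302,331),'in1':(294,232),'in2':(372,260),'o1':(335,112),'o2':(416,150),'sl':(195,328),'sr':(410.5,328),'sb':(303,438)}
W={k:atz(m,f(*v),.164)[:2]*1000 for k,v in q.items()}
for k in W: print(k,W[k].round(1), np.linalg.norm(W[k]-W['dot']).round(1))
d=(W['o1']+W['o2']-W['in1']-W['in2'])/2; print("len",np.linalg.norm(d),"dir",np.degrees(np.arctan2(d[1],d[0])))
v=W['in2']-W['in1']; print("w",np.linalg.norm(v),np.degrees(np.arctan2(v[1],v[0])))
v=(W['o1']+W['o2']+W['in1']+W['in2'])/4-W['dot'];print("from dot",np.linalg.norm(v),np.degrees(np.arctan2(v[1],v[0])))
v=W['o2']-W['o1']; print("w",np.linalg.norm(v),np.degrees(np.arctan2(v[1],v[0])))
for a,b in(('in1','o1'),('in2','o2')):
  v=W[b]-W[a];print(np.degrees(np.arctan2(v[1],v[0])))
# hub circle: segment dark
im=m['im'];g=cv2.cvtColor(im,cv2.COLOR_RGB2GRAY)
c=W['dot']
E
```

```text
dot [ 589.2 -170.7] 0.0
in1 [ 610.  -162.8] 22.2
in2 [ 609.2 -181.6] 22.7
o1 [ 637.1 -164.4] 48.3
o2 [ 634.7 -184. ] 47.3
sl [ 582.8 -146.7] 24.9
sr [ 597.1 -194.7] 25.2
sb [ 565.1 -178. ] 25.2
len 26.378060859679092 dir -4.3555732801709395
w 18.827885616368267 -92.56888215361356
from dot 33.59911650476011 -4.245756033582792
w 19.72843384455657 -97.14359288542231
-3.420453274001939
-5.3471675817470485
```

Emit:
jog_arm([
  [-446,-7,-30],
  [-446,-7,-30],
  [-446,-7,-30],
  [-446,-7,-30],
  [-446,-7,-30],
  [-446,-7,-30],
  [-446,-7,-30],
  [-446,-7,-30],
  [-446,-7,-30],
  [-446,-7,-30],
], roll=[0,0,0,0,0,0,0,0,0,0])

```text
time_s: 3.72
ee_pos: [0.4262, 0.238, 0.4645]
eef_rot: [2.514, -1.883, 0.0]
wrist_force: [0.3, 0.2, 0.0]
opening: 0.998
```

```bash
python3 - <<'E'
from h import *
p,M,s=tool(); print(p,np.round(M,3),s['joint_positions'],s['time_s'])
m=cams.camera_model("wrist"); im=snap("wrist","w2"); np.savez("w2.npz",im=im,**m)
E
```

```text
[0.4261582  0.23796666 0.46449794] [[ 0.281 -0.96  -0.   ]
 [-0.96  -0.281 -0.001]
 [ 0.001  0.    -1.   ]] [ 2.65689234e-01 -6.50268706e-02  1.74430515e+00 -5.62795370e-04
  1.46269131e+00  1.55125974e+00] 3.725
```

View pics/w2.png

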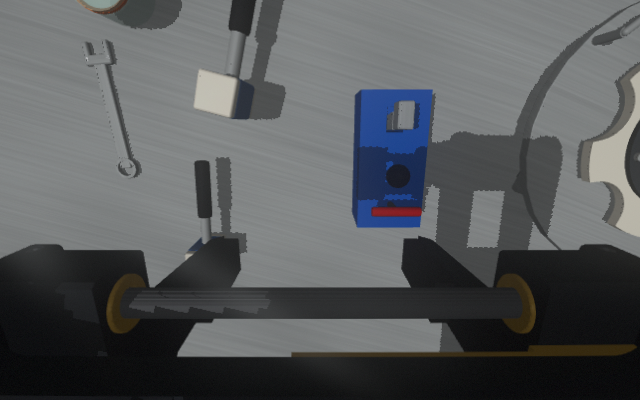

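The wrist picture shows the key head at (406,114), the black ball at (398,176) and the red T-handle at (396,212). One mallet is at (223,93) and the other at (205,245), mostly behind the finger. I'll enlarge the key and the candidate mallet.

```bash
python3 - <<'E'
import cv2,numpy as np
I=cv2.imread("pics/w2.png")
a=cv2.resize(I[80:235,340:445],None,fx=3.7,fy=3.7,interpolation=cv2.INTER_CUBIC)
b=cv2.resize(I[0:155,180:285],None,fx=3.7,fy=3.7,interpolation=cv2.INTER_CUBIC)
cv2.imwrite("pics/w2c.png",np.hstack([a,b])); print(a.shape)
E
```

```text
(574, 388, 3)
```

View pics/w2c.png

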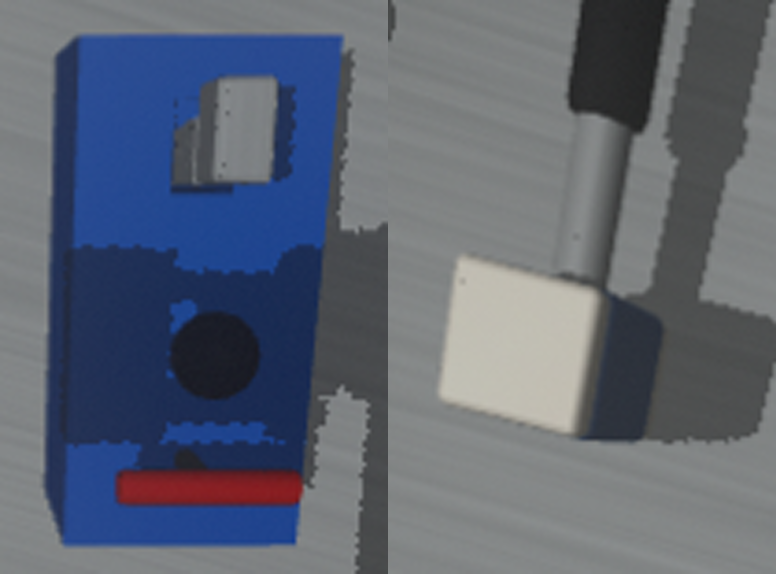

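```bash
python3 - <<'E'
from h import *
m=loadm("w2.npz")
fa=lambda x,y:(340+(x+.5)/3.7-.5,80+(y+.5)/3.7-.5)
fb=lambda x,y:(180+(x-388+.5)/3.7-.5,(y+.5)/3.7-.5)
def ang(v): return np.degrees(np.arctan2(v[1],v[0])).round(1)
def rep(n,C,z,f):
    W=np.array([atz(m,f(*c),z)[:2]*1000 for c in C]); print(n,W.round(1).tolist(),"ctr",W.mean(0).round(1))
    for i in range(4):
        v=W[(i+1)%4]-W[i]; print("   edge",np.linalg.norm(v).round(1),ang(v))
rep("rack",[(78,36),(343,36),(297,545),(64,545)],.07,fa)
rep("key",[(218,75),(277,77),(274,183),(214,183)],.119,fa)
rep("mal",[(460,254),(606,290),(580,437),(440,402)],.1,fb)
print("ball",atz(m,fa(215,355),.104)); print("red",atz(m,fa(210,487),.109))
for n in["handle"]: print(atz(m,fb(617,60),.05), atz(m,fb(585,250),.05))
# small mallet cross check in static cams
E
```

```text
rack [[541.0, 222.1], [565.3, 140.0], [398.2, 90.1], [374.2, 171.8]] ctr [469.7 156. ]
   edge 85.6 -73.5
   edge 174.4 -163.4
   edge 85.1 106.4
   edge 174.2 16.8
key [[535.9, 185.5], [540.1, 169.2], [512.6, 159.5], [507.7, 176.2]] ctr [524.1 172.6]
   edge 16.8 -75.3
   edge 29.2 -160.5
   edge 17.4 106.5
   edge 29.7 18.1
mal [[508.2, 399.1], [510.5, 356.1], [467.6, 354.8], [465.7, 397.5]] ctr [488.  376.9]
   edge 43.1 -86.8
   edge 43.0 -178.3
   edge 42.8 92.6
   edge 42.5 2.1
ball [0.45892264 0.15376976 0.104     ]
red [0.41854834 0.14181205 0.109     ]
[0.58153897 0.38166007 0.05      ] [0.5235126  0.37977734 0.05      ]
```

Two things could be the mallet: the one at wrist (223,93), scene (370,163), side (212,282), and the one at wrist (205,245), scene (322,157), side (267,338). The first is clearly larger. Its measured face is about 43–46 mm and the crop confirms it, so that is the one meant. Now I'll work out the key grasp.

```bash
python3 - <<'E'
from h import *
print(totool([.5235,.1723,.254]).round(1))
E
```

```text
[ 90.3 -75.  210.5]
```

Emit:
jog_arm([
  [45,-37,20],
  [90,-75,60],
  [90,-75,110],
  [90,-75,160],
  [90,-75,195],
  [90,-75,210],
  [90,-75,210],
  [90,-75,210],
], roll=[0,0,0,0,0,0,0,0], jaw=88)

```text
time_s: 4.78
ee_pos: [0.5239, 0.1744, 0.2565]
eef_rot: [-2.515, 1.879, -0.003]
wrist_force: [0.1, 0.6, 0.6]
opening: 1.0
```

```bash
python3 - <<'E'
from h import *
p,M,s=tool(); print(p,np.round(M,3),s['wrist_force'])
snap("wrist","w3"); print(totool([.5235,.1723,.254]).round(1))
im=snap("side","s3")
cv2.imwrite("pics/s3c.png",cv2.resize(im[150:300,200:360,::-1],None,fx=4,fy=4))
E
```

```text
[0.52392029 0.17440778 0.25645668] [[ 0.283 -0.959  0.003]
 [-0.959 -0.283  0.   ]
 [ 0.001 -0.003 -1.   ]] [0.10246004 0.5741565  0.55988764]
[2.  1.  2.6]
```

View pics/w3.png

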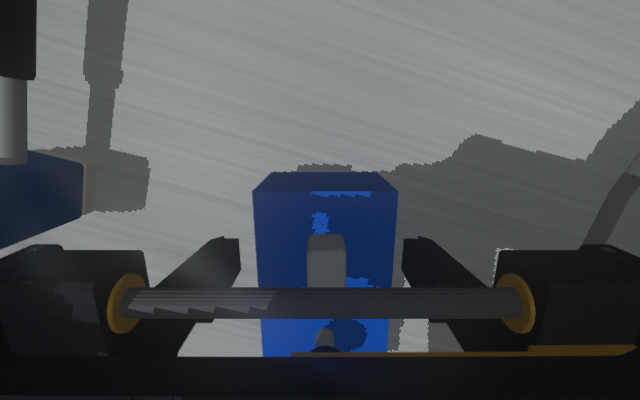

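View pics/s3c.png

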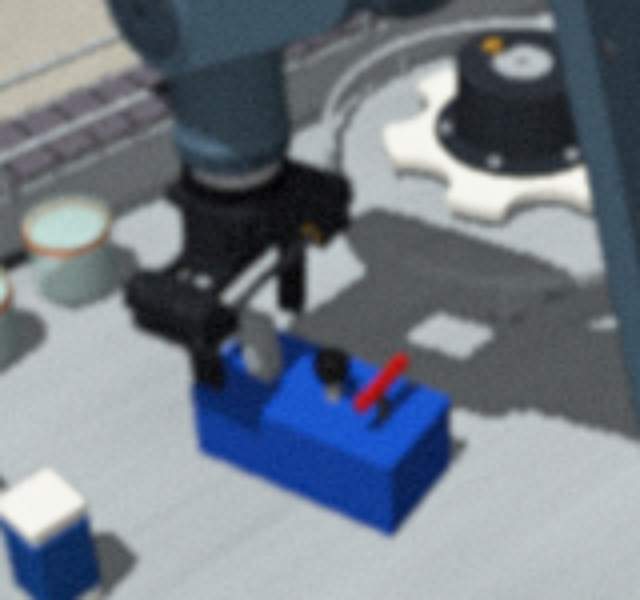

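```bash
python3 - <<'E'
from h import *
p,M,s=tool(); m=cams.camera_model("wrist")
for z in(.119,.095):
  for ty in (-20,-15,-10):
    print(z,ty,[proj(m,np.array([*(p+M@np.array([tx,ty,0])/1000)[:2],z]))[0].round(1).tolist() for tx in(-9,9)])
E
python3 -c "
import cv2
I=cv2.imread('pics/w3.png');cv2.imwrite('pics/w3c.png',cv2.resize(I[220:300,280:380],None,fx=7,fy=7,interpolation=2))"
```

```text
0.119 -20 [[300.3, 239.6], [342.3, 239.6]]
0.119 -15 [[300.5, 250.3], [342.0, 250.4]]
0.119 -10 [[300.7, 260.8], [341.8, 260.9]]
0.095 -20 [[303.4, 221.5], [338.9, 221.5]]
0.095 -15 [[303.6, 230.8], [338.7, 230.8]]
0.095 -10 [[303.7, 239.9], [338.6, 239.9]]
```

View pics/w3c.png

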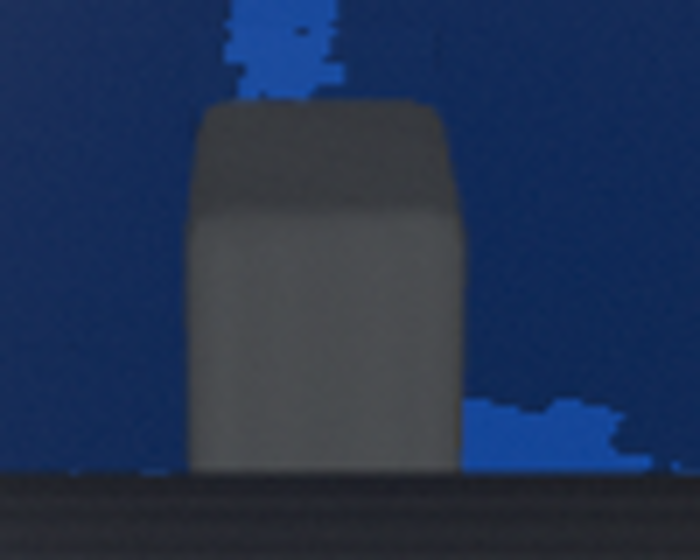

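Emit:
jog_arm([
  [0,0,0],
  [0,0,0],
  [0,0,0],
  [0,0,0],
], roll=[0,0,0,0], jaw=40)

```text
time_s: 5.38
ee_pos: [0.5229, 0.1746, 0.2547]
eef_rot: [2.517, -1.88, -0.0]
wrist_force: [-0.9, 1.4, 0.4]
opening: 0.563
```

```bash
python3 - <<'E'
from h import *
print(tool(),totool([.5235,.1723,.254]).round(1))
E
```

```text
(array([0.52293345, 0.17464579, 0.25473095]), array([[ 2.83901847e-01, -9.58853346e-01, -4.36340380e-05],
       [-9.58853347e-01, -2.83901848e-01,  1.51722565e-05],
       [-2.69357530e-05,  3.75312117e-05, -9.99999999e-01]]), {'time_s': 5.375, 'joint_positions': array([1.06994323e-01, 3.12763663e-01, 1.77875866e+00, 2.27615735e-05,
       1.05011209e+00, 1.38991837e+00]), 'joint_velocities': array([-0.00073726,  0.000348  , -0.0013874 , -0.00109472,  0.0003662 ,
       -0.00294786]), 'joint_torque': array([ 1.10969300e-02, -4.43931484e+01, -2.86721939e+01,  2.49121233e-02,
       -7.27289077e-02,  6.37264748e-05]), 'ee_pos': array([0.52293345, 0.17464579, 0.25473095]), 'eef_rot': array([ 2.51709066e+00, -1.87983280e+00, -6.91760675e-05]), 'wrist_force': array([-0.91484815,  1.36114235,  0.44892112]), 'ft_torque': array([-0.0140047 ,  0.02804758,  0.02013707]), 'opening': 0.5632905011200694}) [2.4 0.1 0.7]
```

Emit:
jog_arm([
  [2.2,0,0.5],
  [2.2,0,0.5],
  [2.2,0,0.5],
  [2.2,0,0.5],
  [2.2,0,0.5],
  [2.2,0,0.5],
], roll=[0,0,0,0,0,0], jaw=5, squeeze=40)

```text
time_s: 6.12
ee_pos: [0.5236, 0.1724, 0.2542]
eef_rot: [2.517, -1.88, 0.0]
wrist_force: [0.6, -1.0, 0.5]
opening: 0.198
```

Emit:
jog_arm([
  [0,0,-20],
  [0,0,-60],
  [0,0,-110],
  [0,0,-165],
  [0,0,-190],
  [0,0,-190],
  [0,0,-190],
], roll=[0,0,0,0,0,0,0])

```text
time_s: 7.0
ee_pos: [0.5231, 0.1725, 0.4421]
eef_rot: [2.515, -1.879, -0.004]
wrist_force: [0.8, 0.1, -3.3]
opening: 0.197
```

```bash
python3 - <<'E'
from h import *
print(tool()[0],tool()[2]['opening'],tool()[2]['wrist_force'],tool()[2]['time_s']); snap("wrist","w4"); print(totool([.6241,-.1733,.444]).round(1))
im=snap("side","s4");cv2.imwrite("pics/s4c.png",cv2.resize(im[100:250,200:360,::-1],None,fx=4,fy=4))
E
```

```text
[0.52306037 0.17248431 0.44209006] 0.19683647643237956 [ 0.81638104  0.13982665 -3.31635984] 7.0
[360.2   1.2  -2.6]
```

View pics/w4.png

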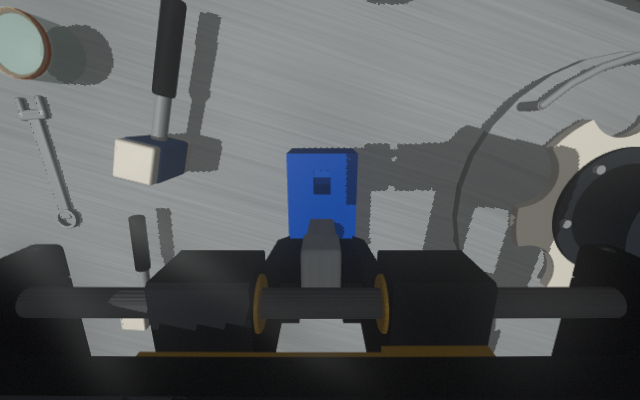

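View pics/s4c.png

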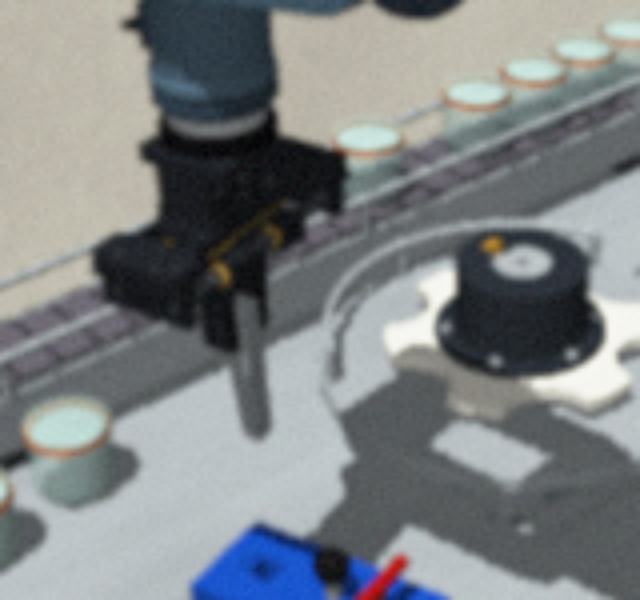

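The key is held upright with its thin end down, and the empty rack pocket shows at (322,185). Next I'll go to a view pose behind the hub, in the final orientation, to refine the keyway position.

Emit:
jog_arm([
  [55,13,0],
  [110,26,0],
  [165,38,0],
  [220,51,0],
  [275,64,0],
  [331,77,0],
  [331,77,0],
  [331,77,0],
  [331,77,0],
  [331,77,0],
  [331,77,0],
], roll=[0.1,0.2,0.3,0.364,0.364,0.364,0.364,0.364,0.364,0.364,0.364])

```text
time_s: 8.48
ee_pos: [0.5438, -0.1659, 0.4444]
eef_rot: [-2.137, 2.303, -0.0]
wrist_force: [0.7, 0.1, -2.3]
opening: 0.199
```

```bash
python3 - <<'E'
from h import *
p,M,s=tool();print(p,s['opening'],s['time_s'],np.degrees(np.arctan2(-M[1,1],-M[0,1]))); 
m=cams.camera_model("wrist"); im=snap("wrist","w5"); np.savez("w5.npz",im=im,**m)
pp=proj(m,[.624,-.173,.164])[0]; print(pp); x0,y0=int(pp[0])-60,int(pp[1])-35
cv2.imwrite("pics/w5c.png",cv2.resize(im[y0:y0+120,x0:x0+120,::-1],None,fx=5,fy=5,interpolation=2)); print(x0,y0)
E
```

```text
[ 0.54379921 -0.16588098  0.44436287] 0.1989976721294013 8.475 -4.288743639011855
[322.25437565 106.78372601]
262 71
```

View pics/w5.png

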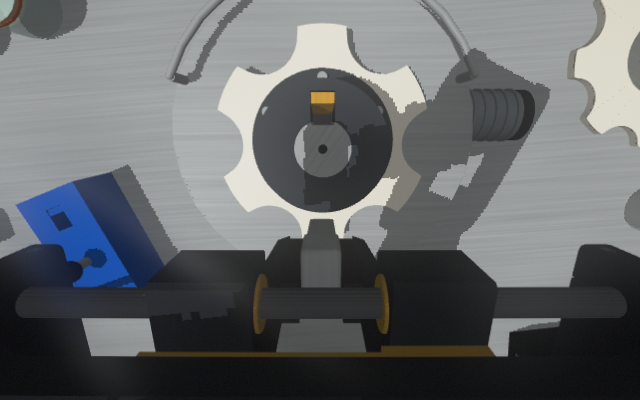

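View pics/w5c.png

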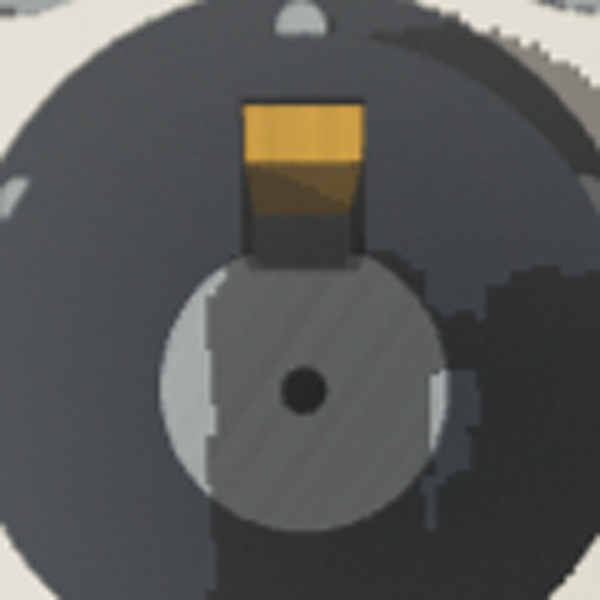

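```bash
python3 - <<'E'
from h import *
m=loadm("w5.npz"); p,M,s=tool(); print(p)
f=lambda x,y:(262+(x+.5)/5-.5,71+(y+.5)/5-.5)
for k,v in {'dot':(303,390),'shl':(160,390),'shr':(448,390),'shb':(303,532),'in':(303,268),'i1':(244,262),'i2':(362,262),'o1':(241,101),'o2':(366,101)}.items():
    w=atz(m,f(*v),.164); print(k,(w*1000).round(1),(M.T@(w-p)*1000).round(1))
I=cv2.imread("pics/w5.png"); cv2.imwrite("pics/w5k.png",cv2.resize(I[210:300,270:370],None,fx=6,fy=6,interpolation=2))
for ty in(-15,-16):
  for tz in (135,159): print(ty,tz,proj(m,[p+M@np.array([tx,ty,tz])/1000 for tx in(-9,9)]).round(1).tolist())
E
```

```text
[ 0.54378975 -0.1660665   0.44433905]
dot [ 589.3 -170.4  164. ] [  0.9 -45.7 280.3]
shl [ 591.2 -145.5  164. ] [-24.  -45.7 280.3]
shr [ 587.5 -195.7  164. ] [ 26.2 -45.7 280.3]
shb [ 564.3 -168.6  164. ] [  1.  -20.6 280.3]
in [ 609.9 -171.9  164. ] [  0.9 -66.3 280.4]
i1 [ 611.6 -162.   164. ] [ -9.2 -67.3 280.4]
i2 [ 610.1 -182.   164. ] [ 10.9 -67.3 280.4]
o1 [ 637.4 -163.6  164. ] [ -9.5 -93.1 280.4]
o2 [ 635.8 -184.3  164. ] [ 11.3 -93.1 280.4]
-15 135 [[300.2, 251.7], [342.6, 251.8]]
-15 159 [[303.4, 231.4], [339.2, 231.5]]
-16 135 [[300.1, 249.5], [342.6, 249.6]]
-16 159 [[303.4, 229.6], [339.2, 229.6]]
```

View pics/w5k.png

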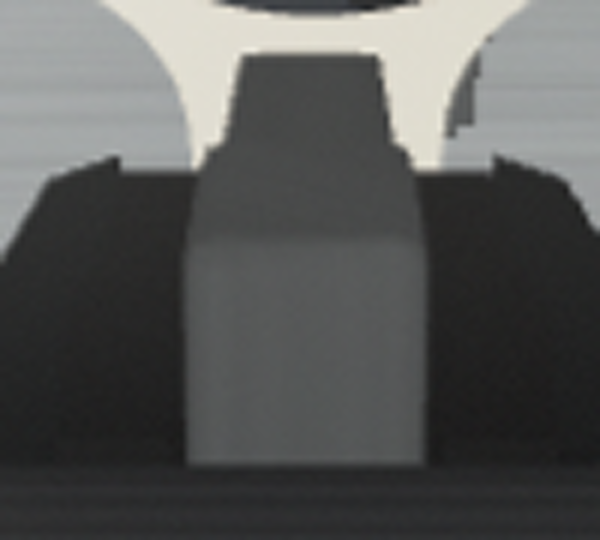

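```bash
python3 - <<'E'
from h import *
m=loadm("w5.npz"); p,M,s=tool()
for ty in(-2,0,2.2,4): print(ty,proj(m,[p+M@np.array([tx,ty,244])/1000 for tx in(-7,7)]).round(1).tolist())
for ty in(-2,0,2.2,4): print(ty,proj(m,[p+M@np.array([tx,ty,239])/1000 for tx in(-9,9)]).round(1).tolist())
E
```

```text
-2 [[312.3, 208.4], [329.9, 208.4]]
0 [[312.3, 210.8], [329.9, 210.9]]
2.2 [[312.3, 213.5], [329.9, 213.5]]
4 [[312.3, 215.6], [329.9, 215.7]]
-2 [[309.5, 210.2], [332.7, 210.3]]
0 [[309.5, 212.7], [332.7, 212.7]]
2.2 [[309.6, 215.4], [332.6, 215.4]]
4 [[309.6, 217.6], [332.6, 217.6]]
```

```bash
python3 - <<'E'
from h import *
p,M,s=tool()
H=p+M@np.array([0,-.8,147])/1000
X=-M[:,1];Y=np.cross([0,0,1],X);Z=np.array([0,0,1.])
print(H)
P=[(-15,y,-97) for y in(-7,7)]+[(-3,y,-97) for y in(7,-7)]+[(-15,y,-92) for y in(-9,9)]+[(-3,y,-92) for y in(9,-9)]+[(x,y,12) for x,y in((-15,-9),(15,-9),(15,9),(-15,9))]
pts=[H+(X*a+Y*b+Z*c)/1000 for a,b,c in P]
out=[]
for n in("side","scene"):
    m=cams.camera_model(n); im=snap(n,n+"5"); q=proj(m,pts); c=q.mean(0)
    x0,y0=int(c[0])-30,int(c[1])-40
    v=cv2.resize(im[y0:y0+80,x0:x0+60,::-1],None,fx=6.5,fy=6.5,interpolation=2)
    v2=v.copy()
    for a in q: cv2.circle(v2,tuple(int(t) for t in ((a-[x0,y0]+.5)*6.5)),2,(0,0,255),-1)
    out+= [v2]; print(n,q.round(1).tolist())
cv2.imwrite("pics/k5.png",np.hstack(out))
E
```

```text
[ 0.54461302 -0.16614106  0.29733919]
side [[343.5, 162.0], [340.3, 163.4], [337.9, 161.9], [341.1, 160.5], [344.0, 160.5], [339.9, 162.2], [337.5, 160.8], [341.6, 159.0], [345.4, 132.0], [339.0, 128.6], [334.8, 130.2], [341.1, 133.6]]
scene [[309.3, 198.3], [311.8, 196.3], [314.9, 197.4], [312.4, 199.4], [308.9, 197.2], [312.2, 194.7], [315.3, 195.8], [312.0, 198.4], [308.2, 168.4], [316.3, 171.0], [319.7, 168.6], [311.6, 166.0]]
```

View pics/k5.png

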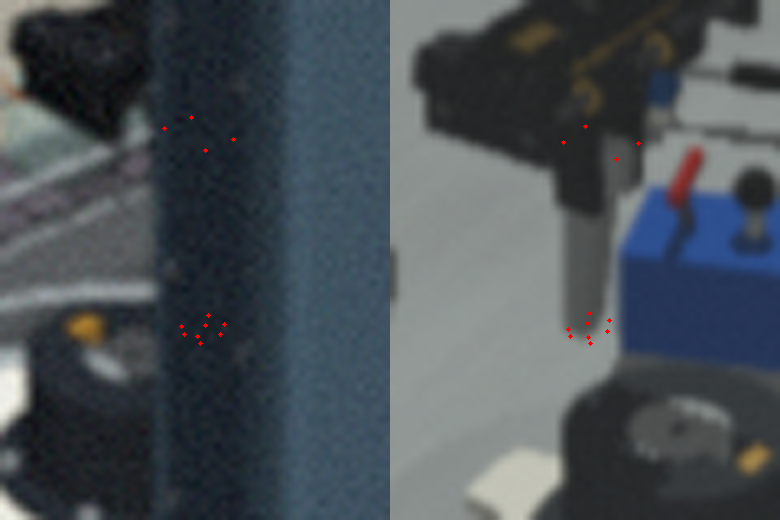

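The keyway is directly aligned with the tool: brass at crop (303,130) and shaft dot at (303,390). In both the wrist and scene views the key's thin end leans about 3 mm towards −x, so I'll enter with a +x offset and a softer grip.

Emit:
jog_arm([
  [0.6,-45,0],
  [0.6,-84.5,0],
  [0.6,-84.5,10],
  [0.6,-84.5,25],
  [0.6,-84.5,35],
  [0.6,-84.5,41],
  [0.6,-84.5,41],
  [0.6,-84.5,41],
], roll=[0,0,0,0,0,0,0,0], squeeze=18)

```text
time_s: 9.62
ee_pos: [0.6279, -0.1739, 0.4039]
eef_rot: [-2.135, 2.304, -0.002]
wrist_force: [-0.1, 0.4, -2.9]
opening: 0.202
```

```bash
python3 - <<'E'
from h import *
p,M,s=tool();print(p,s['wrist_force'],s['opening']); snap("wrist","w6")
out=[]
for n in("side","scene"):
    m=cams.camera_model(n); im=snap(n,n+"6"); q=proj(m,[.624,-.173,.19])[0]
    x0,y0=int(q[0])-30,int(q[1])-40
    out.append(cv2.resize(im[y0:y0+80,x0:x0+60,::-1],None,fx=6.5,fy=6.5,interpolation=2))
cv2.imwrite("pics/k6.png",np.hstack(out))
E
```

```text
[ 0.62791243 -0.17385887  0.40394179] [-0.10568499  0.42112515 -2.94240573] 0.20210637794872577
```

View pics/k6.png

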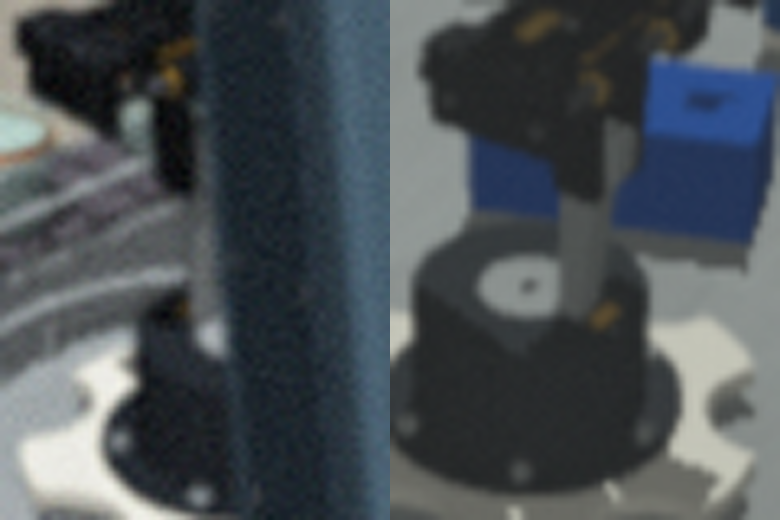

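View pics/w6.png

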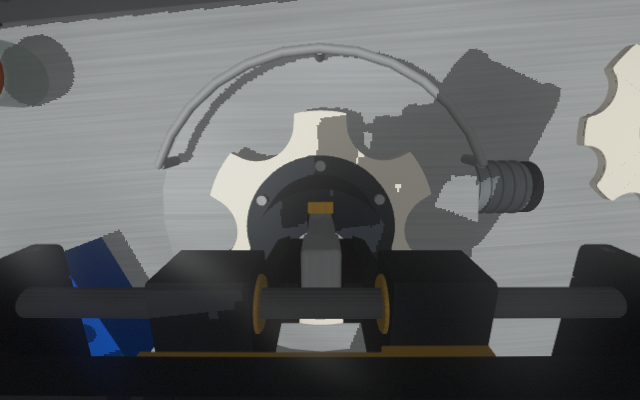

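The key tip sits in the slot with brass visible in front of it at (320,207), and there is no contact force. I'll carry on down.

Emit:
jog_arm([
  [0,0,5],
  [0,0,12],
  [0,0,18],
  [0,0,25],
  [0,0,25],
], roll=[0,0,0,0,0])

```text
time_s: 10.4
ee_pos: [0.6277, -0.1737, 0.3771]
eef_rot: [2.135, -2.304, -0.003]
wrist_force: [0.6, -0.5, -3.2]
opening: 0.204
```

```bash
python3 - <<'E'
from h import *
p,M,s=tool();print(p,s['wrist_force'],s['ft_torque'],s['opening']); im=snap("wrist","w7")
cv2.imwrite("pics/w7c.png",cv2.resize(im[150:300,260:390,::-1],None,fx=4,fy=4,interpolation=2))
E
```

```text
[ 0.62769371 -0.17366369  0.37709299] [ 0.5875415  -0.47894229 -3.21565662] [ 0.02193125 -0.02382008 -0.05992256] 0.20367267063471303
```

View pics/w7c.png

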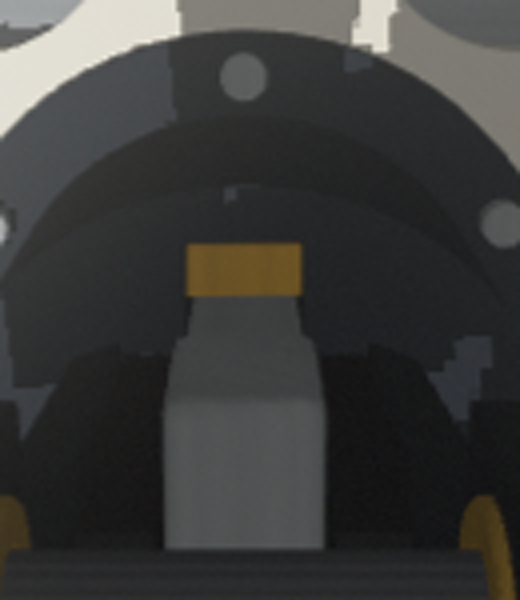

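Emit:
jog_arm([
  [0,1,6],
  [0,2,12],
  [0,3,18],
  [0,3.5,24],
  [0,3.5,26],
  [0,3.5,26],
], roll=[0,0,0,0,0,0], squeeze=10)

```text
time_s: 11.2
ee_pos: [0.6244, -0.1735, 0.3519]
eef_rot: [2.135, -2.304, -0.001]
wrist_force: [0.3, 0.5, -3.8]
opening: 0.201
```

```bash
python3 - <<'E'
from h import *
p,M,s=tool();print(p,s['wrist_force'],s['ft_torque'],s['opening']); im=snap("wrist","w8")
cv2.imwrite("pics/w8c.png",cv2.resize(im[150:300,260:390,::-1],None,fx=4,fy=4,interpolation=2))
E
```

```text
[ 0.62438158 -0.17345974  0.35186111] [ 0.28863719  0.47763178 -3.84079677] [ 0.01764731 -0.19093558  0.0070889 ] 0.20101920591288797
```

View pics/w8c.png

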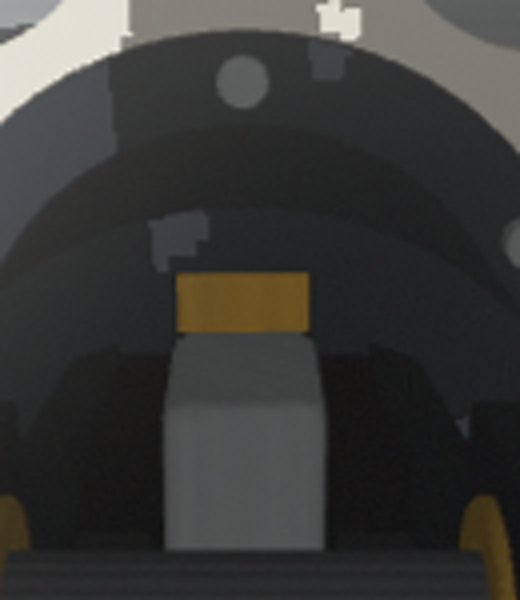

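No resistance, so I'll release.

Emit:
jog_arm([
  [0,0,0],
  [0,0,0],
  [0,0,0],
  [0,0,0],
], roll=[0,0,0,0], jaw=50)

```text
time_s: 11.75
ee_pos: [0.6244, -0.1735, 0.3524]
eef_rot: [-2.135, 2.304, -0.0]
wrist_force: [-0.2, -0.1, -0.7]
opening: 0.566
```

```bash
python3 - <<'E'
from h import *
p,M,s=tool();print(p,s['wrist_force'],s['ft_torque'],s['opening']); im=snap("wrist","w9")
cv2.imwrite("pics/w9c.png",cv2.resize(im[150:300,260:390,::-1],None,fx=4,fy=4,interpolation=2))
E
```

```text
[ 0.62444266 -0.1735388   0.35244264] [-0.19515629 -0.07828004 -0.67291972] [0.07999823 0.00342991 0.00693104] 0.566276598519972
```

View pics/w9c.png

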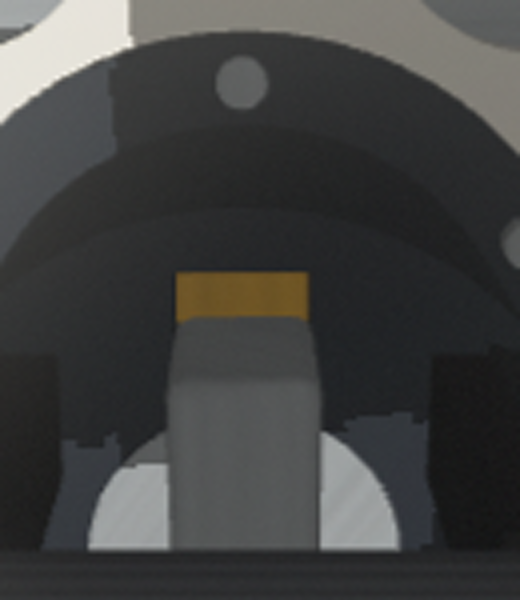

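Emit:
jog_arm([
  [0,0,-20],
  [0,0,-60],
  [0,20,-95],
  [0,75,-95],
  [0,75,-95],
  [0,75,-95],
  [0,75,-95],
], roll=[0,0,0,0,0,0,0], jaw=88)

```text
time_s: 12.68
ee_pos: [0.5506, -0.1681, 0.448]
eef_rot: [-2.135, 2.304, -0.002]
wrist_force: [0.2, -0.5, -0.8]
opening: 0.995
```

```bash
python3 - <<'E'
from h import *
p,M,s=tool();print(p,s['time_s'])
m=cams.camera_model("wrist"); im=snap("wrist","w10"); np.savez("w10.npz",im=im,**m)
pp=proj(m,[.624,-.173,.2])[0]; x0,y0=int(pp[0])-60,int(pp[1])-50; print(x0,y0)
cv2.imwrite("pics/w10c.png",cv2.resize(im[y0:y0+120,x0:x0+120,::-1],None,fx=5,fy=5,interpolation=2))
m=cams.camera_model("scene"); im=snap("scene","sc10"); q=proj(m,[.624,-.173,.19])[0]; x1,y1=int(q[0])-40,int(q[1])-30
cv2.imwrite("pics/sc10c.png",cv2.resize(im[y1:y1+60,x1:x1+80,::-1],None,fx=8,fy=8,interpolation=2)); print(x1,y1)
E
```

```text
[ 0.55057258 -0.16810414  0.44797541] 12.675
259 64
295 179
```

View pics/w10c.png

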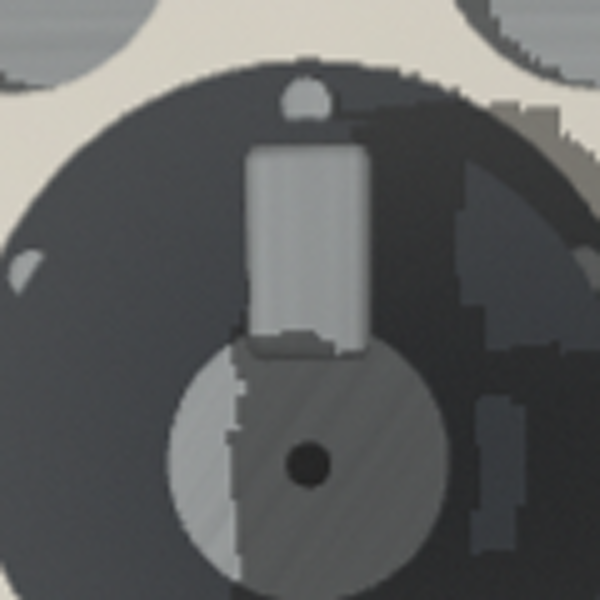

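View pics/sc10c.png

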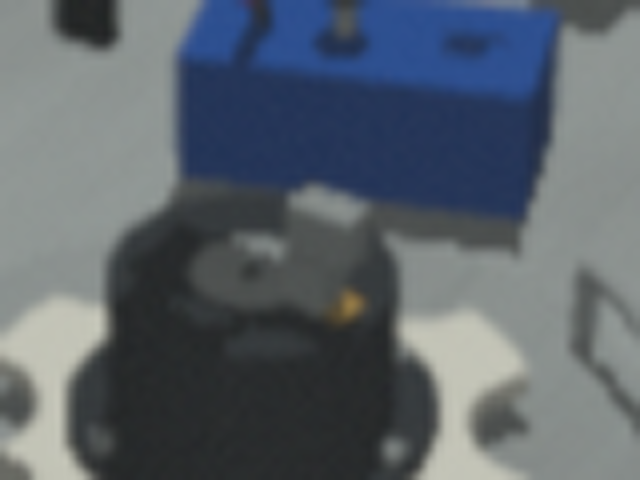

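The key stands in the keyway on its own, its head upright at wrist crop (308,250) with the brass behind it. Now the mallet.

```bash
python3 - <<'E'
from h import *
m=loadm("w10.npz")
f=lambda x,y:(259+(x+.5)/5-.5,64+(y+.5)/5-.5)
C=[(247,145),(369,145),(368,355),(248,355)]
for z in(.200,.208,.212):
    W=np.array([atz(m,f(*c),z) for c in C])*1000; print(z,W.mean(0).round(1),[np.linalg.norm(W[i]-W[i-1]).round(1) for i in range(4)])
print("dot",atz(m,f(308,465),.164))
p,M,s=tool();print(p,M.round(3).tolist())
print("to mallet above",totool([.488,.3769,.35]).round(1), "view",totool([.42,.375,.42]).round(1))
E
```

```text
0.2 [ 624.6 -173.3  200. ] [np.float64(29.9), np.float64(17.8), np.float64(29.9), np.float64(18.1)]
0.208 [ 624.4 -173.3  208. ] [np.float64(28.8), np.float64(17.2), np.float64(28.8), np.float64(17.5)]
0.212 [ 624.3 -173.3  212. ] [np.float64(28.3), np.float64(16.8), np.float64(28.3), np.float64(17.2)]
dot [ 0.58924059 -0.17054944  0.164     ]
[ 0.55046529 -0.16799323  0.44733218] [[-0.076, -0.997, 0.0], [-0.997, 0.076, -0.0], [0.0, -0.0, -1.0]]
to mallet above [-538.6  103.6   97.3] view [-531.5  171.3   27.3]
```

Emit:
jog_arm([
  [-60,20,0],
  [-120,40,0],
  [-180,58,0],
  [-240,77,5],
  [-300,97,10],
  [-360,116,15],
  [-420,135,20],
  [-480,155,27],
  [-531,171,27],
  [-531,171,27],
  [-531,171,27],
  [-531,171,27],
], roll=[-0.114,-0.114,-0.114,-0.114,-0.114,-0.114,-0.114,-0.114,-0.114,-0.114,-0.114,-0.114], jaw=88)

```text
time_s: 14.28
ee_pos: [0.4202, 0.3738, 0.4202]
eef_rot: [2.261, -2.181, 0.0]
wrist_force: [-1.1, 0.6, -0.0]
opening: 1.001
```

```bash
python3 - <<'E'
from h import *
p,M,s=tool();print(p,s['time_s'],s['joint_positions'])
m=cams.camera_model("wrist"); im=snap("wrist","w11"); np.savez("w11.npz",im=im,p=p,M=M,**m)
E
```

```text
[0.4202382  0.37375073 0.42016396] 14.275 [ 5.15960736e-01  1.39826889e-01  1.62210649e+00 -2.63933339e-04
  1.37987413e+00  2.05061249e+00]
```

View pics/w11.png

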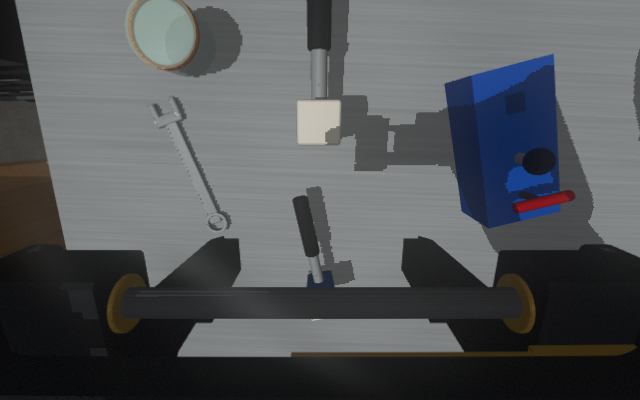

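The larger mallet is at (319,122), square to the tool, with the handle pointing up in the image. The small one at (320,280) is only about 25 px wide.

```bash
python3 - <<'E'
from h import *
m=loadm("w11.npz"); g=cv2.cvtColor(m['im'],cv2.COLOR_RGB2GRAY)
mask=((m['im'].min(2)>150)).astype(np.uint8); mask[:90]=0;mask[155:]=0;mask[:,:285]=0;mask[:,350:]=0
mm=cv2.morphologyEx(((m['im'].astype(int)[:,:,0]-m['im'].astype(int)[:,:,2])>8).astype(np.uint8),cv2.MORPH_OPEN,np.ones((3,3))); mm[:90]=0;mm[155:]=0;mm[:,:285]=0;mm[:,355:]=0
cs=max(cv2.findContours(mm,0,2)[0],key=cv2.contourArea); r=cv2.minAreaRect(cs); print(r)
W=np.array([atz(m,c,.1) for c in cv2.boxPoints(r)])*1000; print(W.round(1)); print(W.mean(0),[np.linalg.norm(W[i]-W[i-1]).round(1) for i in range(4)])
for i in range(4):
    v=W[i]-W[i-1]; print(np.degrees(np.arctan2(v[1],v[0])).round(1))
p,M,s=tool(); c=W.mean(0)/1000; print(totool([c[0],c[1],.08+.147]).round(1), "toolx ang",np.degrees(np.arctan2(M[1,0],M[0,0])))
E
```

```text
((318.5, 122.0), (44.0, 43.0), 90.0)
[[507.9 400.  100. ]
 [509.4 358.5 100. ]
 [467.7 356.3 100. ]
 [466.1 399.3 100. ]]
[487.80695645 378.53711032 100.        ] [np.float64(41.8), np.float64(41.5), np.float64(41.8), np.float64(43.1)]
0.9
-87.9
-176.9
92.1
[ -2.5 -67.6 193.3] toolx ang -87.94532859006979
```

Emit:
jog_arm([
  [-2.5,-55,30],
  [-2.5,-67.5,80],
  [-2.5,-67.5,130],
  [-2.5,-67.5,175],
  [-2.5,-67.5,193],
  [-2.5,-67.5,193],
  [-2.5,-67.5,193],
], roll=[0,0,0,0,0,0,0])

```text
time_s: 15.2
ee_pos: [0.488, 0.38, 0.2296]
eef_rot: [-2.26, 2.177, -0.002]
wrist_force: [0.1, -0.1, 0.9]
opening: 0.998
```

Emit:
jog_arm([
  [0,0,0],
  [0,0,0],
  [0,0,0],
  [0,0,0],
  [0,0,0],
], roll=[0,0,0,0,0], jaw=30, squeeze=58)

```text
time_s: 15.82
ee_pos: [0.487, 0.3795, 0.2273]
eef_rot: [2.263, -2.179, 0.001]
wrist_force: [0.9, -2.3, 2.6]
opening: 0.514
```

Emit:
jog_arm([
  [0,0,-15],
  [0,0,-40],
  [0,0,-40],
  [0,0,-40],
], roll=[0,0,0,0])

```text
time_s: 16.32
ee_pos: [0.4864, 0.3795, 0.2663]
eef_rot: [2.262, -2.178, -0.001]
wrist_force: [0.6, -0.4, -7.5]
opening: 0.518
```

```bash
python3 - <<'E'
from h import *
p,M,s=tool();print(p,s['time_s'],s['wrist_force'],s['ft_torque'],s['opening'])
snap("wrist","w12"); im=snap("side","s12");cv2.imwrite("pics/s12c.png",cv2.resize(im[190:350,120:300,::-1],None,fx=3.5,fy=3.5,interpolation=2))
E
```

```text
[0.48640351 0.37954452 0.26629321] 16.325 [ 0.63242847 -0.41785315 -7.47873299] [0.03322893 0.03675313 0.03673681] 0.5183846007385193
```

View pics/s12c.png

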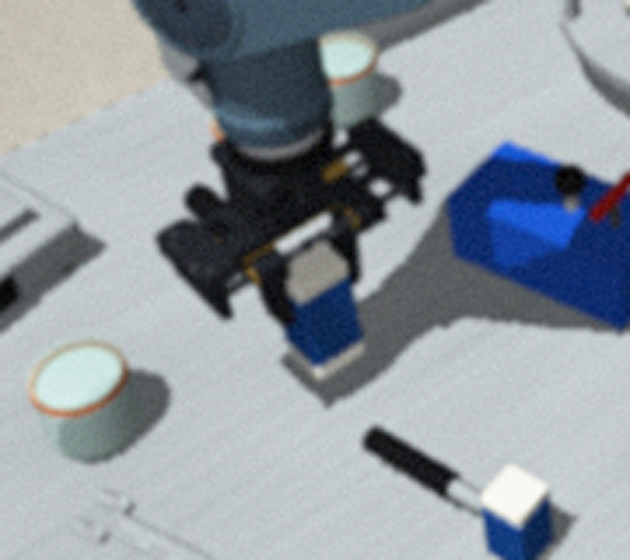

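View pics/w12.png

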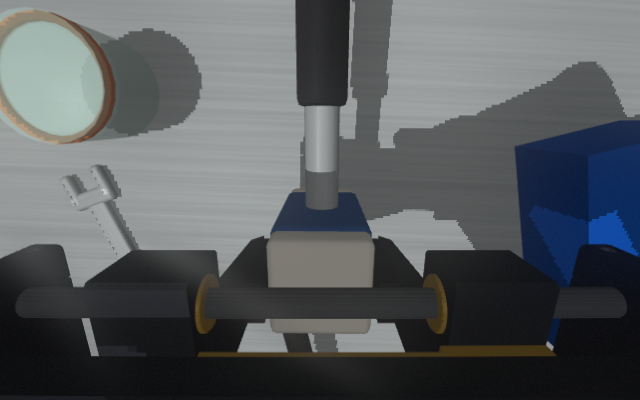

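The mallet is held square and hangs upright; its lower face is at TCP z − 0.227. I'll carry it over the key.

Emit:
jog_arm([
  [0,0,-50],
  [0,0,-105],
  [30,-6,-150],
  [80,-17,-180],
  [135,-28,-195],
  [190,-40,-195],
  [245,-51,-195],
  [300,-63,-195],
  [355,-75,-195],
  [410,-86,-195],
  [465,-98,-195],
  [520,-109,-195],
  [557,-117,-195],
  [557,-117,-195],
  [557,-117,-195],
  [557,-117,-195],
], roll=[0,0,0,0,0,0,0,0,0,0,0,0,0,0,0,0])

```text
time_s: 18.42
ee_pos: [0.6248, -0.1712, 0.4618]
eef_rot: [2.265, -2.177, -0.002]
wrist_force: [-0.4, 0.4, -6.4]
opening: 0.52
```

```bash
python3 - <<'E'
from h import *
p,M,s=tool();print(p,s['time_s'],s['wrist_force'],s['ft_torque'],s['opening'])
out=[]
for n in("side","scene"):
    m=cams.camera_model(n); im=snap(n,n+"13"); q=proj(m,[.624,-.173,.21])[0]
    x0,y0=int(q[0])-40,int(q[1])-45
    out.append(cv2.resize(im[y0:y0+90,x0:x0+80,::-1],None,fx=5,fy=5,interpolation=2))
cv2.imwrite("pics/k13.png",np.hstack(out))
E
```

```text
[ 0.62479832 -0.17119416  0.46175903] 18.425 [-0.36892731  0.4145683  -6.40659554] [0.05984081 0.00876626 0.0331408 ] 0.5195687531557269
```

View pics/k13.png

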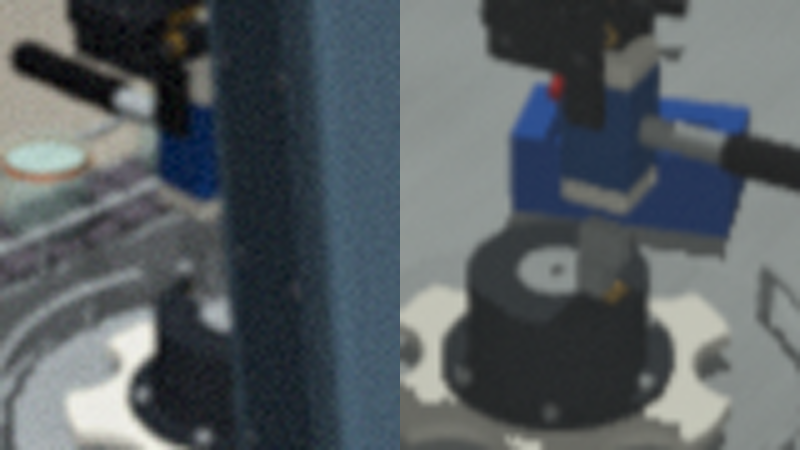

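Emit:
jog_arm([
  [0,0,15],
  [0,0,24],
  [0,0,29],
  [0,0,31],
  [0,0,31],
], roll=[0,0,0,0,0])

```text
time_s: 19.15
ee_pos: [0.6248, -0.1725, 0.4315]
eef_rot: [2.263, -2.179, -0.0]
wrist_force: [-2.5, 0.5, -2.6]
opening: 0.519
```

Emit:
jog_arm([
  [0,0,0],
  [0,0,0],
], roll=[0,0])

```text
time_s: 19.4
ee_pos: [0.6248, -0.1725, 0.4315]
eef_rot: [2.263, -2.179, 0.0]
wrist_force: [-2.2, 0.0, -0.9]
opening: 0.516
```

Contact is made (about +5 N). I'll lift off, then tap again a little deeper.

Emit:
jog_arm([
  [0,0,-12],
  [0,0,-15],
  [0,0,-15],
  [0,0,0],
  [0,0,3],
  [0,0,4.5],
  [0,0,4.5],
], roll=[0,0,0,0,0,0,0])

```text
time_s: 20.27
ee_pos: [0.6252, -0.1723, 0.4283]
eef_rot: [-2.262, 2.178, -0.004]
wrist_force: [0.9, 1.7, 4.9]
opening: 0.515
```

Emit:
jog_arm([
  [0,0,-12],
  [0,0,-15],
  [0,0,-15],
  [0,0,0],
  [0,0,3],
  [0,0,4],
  [0,0,4],
], roll=[0,0,0,0,0,0,0])

```text
time_s: 21.15
ee_pos: [0.6252, -0.1724, 0.4247]
eef_rot: [-2.262, 2.178, -0.004]
wrist_force: [-0.7, 1.2, 6.8]
opening: 0.514
```

Emit:
jog_arm([
  [0,0,-12],
  [0,0,-15],
  [0,0,-15],
  [0,0,0],
  [0,0,2],
  [0,0,3],
  [0,0,3],
  [0,0,3],
], roll=[0,0,0,0,0,0,0,0])

```text
time_s: 22.15
ee_pos: [0.6252, -0.1725, 0.422]
eef_rot: [-2.262, 2.178, -0.006]
wrist_force: [-2.3, 1.0, 8.6]
opening: 0.52
```

Emit:
jog_arm([
  [0,0,-12],
  [0,0,-15],
  [0,0,-15],
  [0,0,0],
  [0,0,2],
  [0,0,3],
  [0,0,3],
  [0,0,3],
], roll=[0,0,0,0,0,0,0,0])

```text
time_s: 23.15
ee_pos: [0.6252, -0.1725, 0.4208]
eef_rot: [-2.262, 2.178, -0.008]
wrist_force: [-4.6, 2.1, 15.5]
opening: 0.52
```

Emit:
jog_arm([
  [0,0,-12],
  [0,0,-15],
  [0,0,-15],
  [0,0,0],
  [0,0,2],
  [0,0,3],
  [0,0,3],
  [0,0,3],
], roll=[0,0,0,0,0,0,0,0])

```text
time_s: 24.15
ee_pos: [0.6253, -0.1725, 0.4199]
eef_rot: [-2.262, 2.177, -0.011]
wrist_force: [-7.9, 2.7, 24.9]
opening: 0.516
```

Emit:
jog_arm([
  [0,0,-12],
  [0,0,-15],
  [0,0,-15],
  [0,0,0],
  [0,0,1],
  [0,0,1],
  [0,0,1],
], roll=[0,0,0,0,0,0,0])

```text
time_s: 25.02
ee_pos: [0.6256, -0.1725, 0.4191]
eef_rot: [-2.261, 2.177, -0.012]
wrist_force: [-7.3, 3.3, 24.3]
opening: 0.512
```

Emit:
jog_arm([
  [0,0,-20],
  [0,0,-50],
  [0,0,-50],
  [0,0,-50],
], roll=[0,0,0,0])

```text
time_s: 25.52
ee_pos: [0.6247, -0.1724, 0.4605]
eef_rot: [2.262, -2.179, -0.004]
wrist_force: [0.2, 0.6, -7.9]
opening: 0.514
```

```bash
python3 - <<'E'
from h import *
p,M,s=tool();print(p,s['time_s'],s['wrist_force'],s['ft_torque'],s['opening'])
m=cams.camera_model("scene"); im=snap("scene","sc14"); q=proj(m,[.624,-.173,.21])[0]
x0,y0=int(q[0])-40,int(q[1])-45
a=cv2.resize(im[y0:y0+90,x0:x0+80,::-1],None,fx=6,fy=6,interpolation=2)
b=cv2.imread("pics/sc10.png")[y0:y0+90,x0:x0+80]
# head model projections for gap 20 and 7.5
d=np.radians(-4.4);X=np.array([np.cos(d),np.sin(d),0]);Y=np.array([-X[1],X[0],0])
for gap in(20,7.5):
    P=[np.array([.6244,-.1733,.164+gap/1000+.024])+(X*u*15+Y*v*9)/1000 for u,v in((-1,-1),(1,-1),(1,1),(-1,1))]
    print(gap,((proj(m,P)-[x0,y0]+.5)*6).round().tolist())
cv2.imwrite("pics/k14.png",a[:, :]); cv2.imwrite("pics/k10.png",cv2.resize(b,None,fx=6,fy=6,interpolation=2))
E
```

```text
[ 0.62467869 -0.17242444  0.46047757] 25.525 [ 0.15579851  0.61089354 -7.89501647] [0.0089417  0.14092089 0.0036262 ] 0.5138239708376554
20 [[212.0, 276.0], [261.0, 294.0], [280.0, 278.0], [231.0, 260.0]]
7.5 [[212.0, 296.0], [261.0, 315.0], [280.0, 298.0], [231.0, 280.0]]
```

View pics/k14.png

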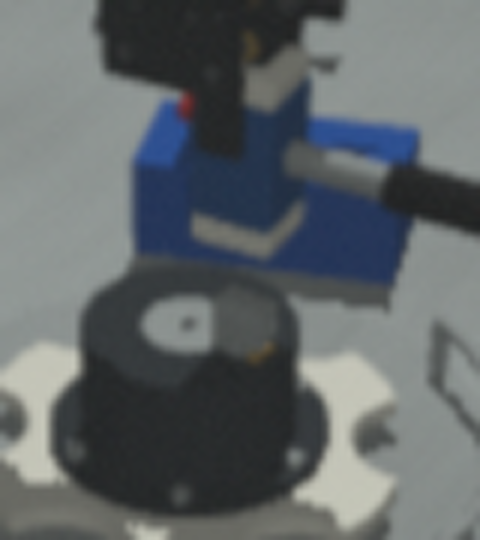

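View pics/k10.png

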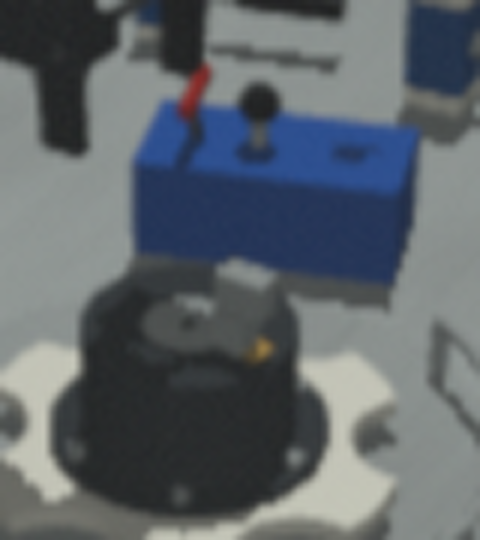

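Emit:
jog_arm([
  [0,0,25],
  [0,0,40],
  [0,0,48],
  [0,0,51],
  [0,0,51],
  [0,0,51],
], roll=[0,0,0,0,0,0])

```text
time_s: 26.32
ee_pos: [0.6247, -0.1716, 0.4192]
eef_rot: [-2.263, 2.177, -0.006]
wrist_force: [-14.4, 7.2, 31.2]
opening: 0.516
```

Emit:
jog_arm([
  [0,0,0],
  [0,0,0],
  [0,0,0],
  [0,0,-20],
  [0,0,-20],
  [0,0,-3],
  [0,0,0],
  [0,0,0],
  [0,0,0],
  [0,0,0],
], roll=[0,0,0,0,0,0,0,0,0,0])

```text
time_s: 27.58
ee_pos: [0.6254, -0.1727, 0.4177]
eef_rot: [-2.262, 2.178, -0.011]
wrist_force: [-8.8, 2.8, 27.4]
opening: 0.518
```

Emit:
jog_arm([
  [0,0,-20],
  [0,0,-20],
  [0,0,-3],
  [0,0,0],
  [0,0,0],
  [0,0,0],
  [0,0,0],
], roll=[0,0,0,0,0,0,0])

```text
time_s: 28.45
ee_pos: [0.6252, -0.1724, 0.4165]
eef_rot: [-2.262, 2.178, -0.008]
wrist_force: [-8.8, 3.4, 25.8]
opening: 0.52
```

Emit:
jog_arm([
  [0,0,-30],
  [0,0,-60],
  [0,0,-60],
  [0,0,-60],
], roll=[0,0,0,0])

```text
time_s: 28.95
ee_pos: [0.6246, -0.1724, 0.4682]
eef_rot: [2.262, -2.178, -0.007]
wrist_force: [0.5, 0.5, -7.3]
opening: 0.515
```

```bash
python3 - <<'E'
from h import *
p,M,s=tool();print(p,s['time_s'],s['wrist_force'])
m=cams.camera_model("wrist"); im=snap("wrist","w15")
ms=cams.camera_model("scene"); im=np.mean([cams.camera("scene").astype(float) for _ in range(3)],0).astype(np.uint8); cv2.imwrite("pics/sc15.png",im[:,:,::-1])
q=proj(ms,[.624,-.173,.21])[0];x0,y0=int(q[0])-30,int(q[1])-25
cv2.imwrite("pics/k15.png",cv2.resize(im[y0:y0+60,x0:x0+60,::-1],None,fx=10,fy=10,interpolation=2));print(x0,y0)
d=np.radians(-4.4);X=np.array([np.cos(d),np.sin(d),0]);Y=np.array([-X[1],X[0],0])
for z in (.164,.188,.1715,.1955):
    P=[np.array([.6244,-.1733,z])+(X*u*15+Y*v*9)/1000 for u,v in((-1,-1),(1,-1),(1,1),(-1,1))]
    print(z,((proj(ms,P)-[x0,y0]+.5)*10).round().tolist())
E
```

```text
[ 0.62461324 -0.17236003  0.46818065] 28.95 [ 0.49008475  0.53694128 -7.34093371]
305 179
0.164 [[252.0, 377.0], [333.0, 408.0], [364.0, 381.0], [284.0, 350.0]]
0.188 [[253.0, 314.0], [334.0, 345.0], [365.0, 317.0], [284.0, 287.0]]
0.1715 [[252.0, 358.0], [333.0, 389.0], [364.0, 361.0], [284.0, 331.0]]
0.1955 [[253.0, 294.0], [334.0, 324.0], [366.0, 297.0], [285.0, 267.0]]
```

View pics/k15.png

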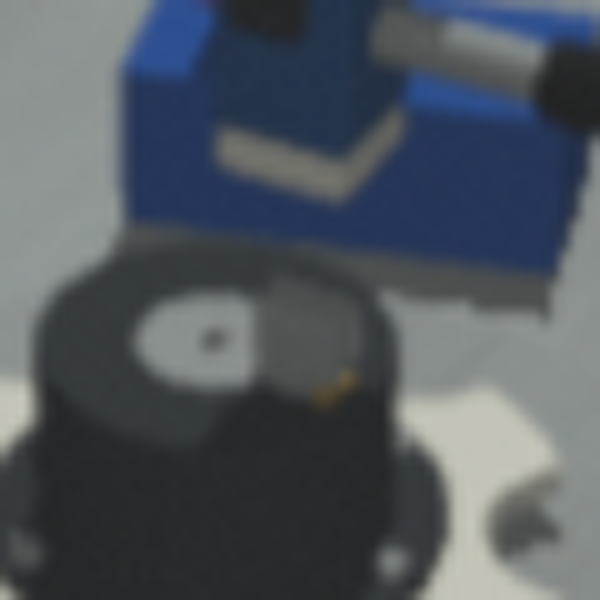

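View pics/w15.png

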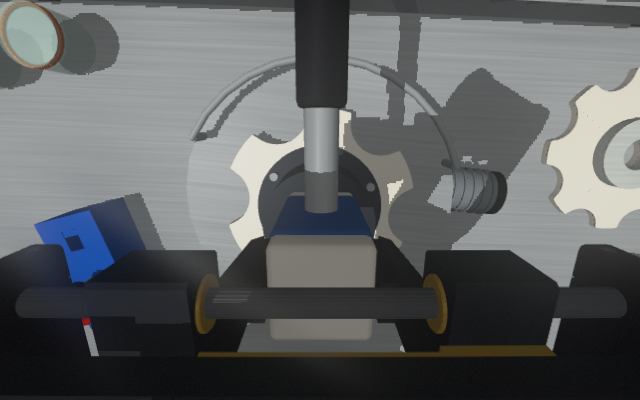

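The same command went 1.2 mm lower at no more force, while the mallet's top now looks about 4% larger in the wrist view (109 px against 105). So the mallet is slipping up in the grip at about 33 N and the key is not moving. 33 N is well above the 23 N needed. I'll put the mallet back and then measure the key directly.

Emit:
jog_arm([
  [-55,12,0],
  [-110,23,0],
  [-165,35,0],
  [-220,46,0],
  [-275,58,0],
  [-330,70,0],
  [-385,81,0],
  [-440,93,0],
  [-495,105,30],
  [-540,114,75],
  [-556,118,130],
  [-556,118,180],
  [-556,118,215],
  [-556,118,228],
  [-556,118,228],
  [-556,118,228],
], roll=[0,0,0,0,0,0,0,0,0,0,0,0,0,0,0,0])

```text
time_s: 31.15
ee_pos: [0.487, 0.3791, 0.2458]
eef_rot: [-2.26, 2.177, -0.002]
wrist_force: [0.5, 1.0, -5.1]
opening: 0.515
```

```bash
python3 - <<'E'
from h import *
p,M,s=tool();print(p,s['time_s'],s['wrist_force'])
E
```

```text
[0.48695243 0.37906511 0.24583148] 31.15 [ 0.53493704  1.0064828  -5.12306887]
```

Emit:
jog_arm([
  [0,0,10],
  [0,0,17],
  [0,0,19],
  [0,0,21],
  [0,0,21],
], roll=[0,0,0,0,0])

```text
time_s: 31.78
ee_pos: [0.4857, 0.3786, 0.2241]
eef_rot: [2.262, -2.178, -0.0]
wrist_force: [-5.9, -3.5, 6.2]
opening: 0.515
```

Emit:
jog_arm([
  [0,0,-1.5],
  [0,0,-1.5],
  [0,0,-1.5],
  [0,0,-1.5],
], roll=[0,0,0,0])

```text
time_s: 32.28
ee_pos: [0.4861, 0.3787, 0.2242]
eef_rot: [-2.263, 2.179, -0.0]
wrist_force: [0.5, 0.8, -6.3]
opening: 0.518
```

Emit:
jog_arm([
  [0,0,0],
  [0,0,0],
  [0,0,0],
  [0,0,0],
  [0,0,0],
], roll=[0,0,0,0,0], jaw=88)

```text
time_s: 32.9
ee_pos: [0.486, 0.3787, 0.2243]
eef_rot: [-2.263, 2.179, -0.0]
wrist_force: [1.1, -0.3, 0.9]
opening: 1.001
```

Emit:
jog_arm([
  [0,0,-30],
  [0,0,-80],
  [0,0,-140],
  [0,40,-200],
  [0,68,-200],
  [0,68,-200],
], roll=[0,0,0,0,0,0])

```text
time_s: 33.65
ee_pos: [0.4165, 0.3764, 0.4259]
eef_rot: [-2.263, 2.175, -0.001]
wrist_force: [0.3, -0.9, 0.0]
opening: 1.001
```

```bash
python3 - <<'E'
from h import *
p,M,s=tool();print(p,s['time_s'],s['wrist_force'])
snap("wrist","w16"); print(totool([.5505,-.168,.4475]).round(1))
E
```

```text
[0.41649557 0.37642948 0.42588509] 33.65 [ 0.31311876 -0.91421186  0.03313241]
[ 549.  -111.8  -22.8]
```

View pics/w16.png

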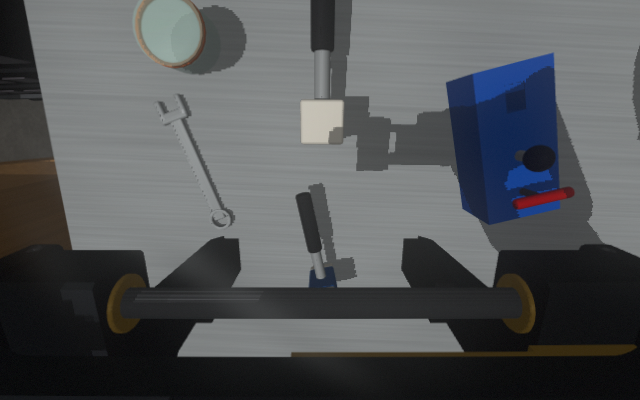

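The mallet is back upright at (322,121). The spanner, jar and small mallet have not moved. Now I'll look at the key from the same pose as before the taps.

Emit:
jog_arm([
  [60,-12,-4],
  [120,-24,-8],
  [180,-36,-12],
  [240,-49,-16],
  [300,-61,-23],
  [360,-73,-23],
  [420,-85,-23],
  [480,-98,-23],
  [549,-112,-23],
  [549,-112,-23],
  [549,-112,-23],
  [549,-112,-23],
  [549,-112,-23],
], roll=[0.114,0.114,0.114,0.114,0.114,0.114,0.114,0.114,0.114,0.114,0.114,0.114,0.114])

```text
time_s: 35.33
ee_pos: [0.5507, -0.1669, 0.4473]
eef_rot: [-2.137, 2.302, -0.0]
wrist_force: [0.3, 1.0, 0.6]
opening: 0.997
```

```bash
python3 - <<'E'
from h import *
p,M,s=tool();print(p,s['time_s'])
m=cams.camera_model("wrist"); im=snap("wrist","w17"); np.savez("w17.npz",im=im,**m)
pp=proj(m,[.624,-.173,.2])[0]; x0,y0=int(pp[0])-60,int(pp[1])-50; print(x0,y0)
cv2.imwrite("pics/w17c.png",cv2.resize(im[y0:y0+120,x0:x0+120,::-1],None,fx=5,fy=5,interpolation=2))
E
```

```text
[ 0.55068218 -0.16685454  0.44733976] 35.325
261 64
```

View pics/w17c.png

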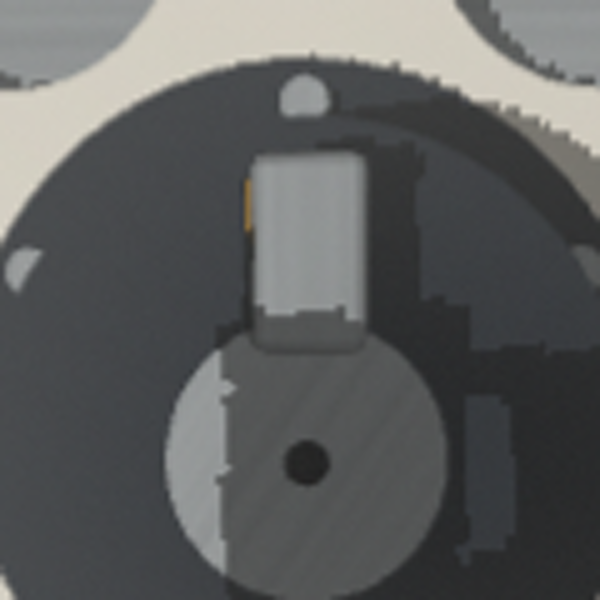

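```bash
python3 - <<'E'
from h import *
for f,(x0,y0),(ya,yb) in(("w10",(259,64),(160,320)),("w17",(261,64),(165,300))):
    m=loadm(f+".npz"); g=cv2.GaussianBlur(cv2.cvtColor(m['im'],cv2.COLOR_RGB2GRAY).astype(float),(0,0),.7)
    Rm=R.from_rotvec(m['rvec']).as_matrix(); c=-Rm.T@m['tvec']
    L=[]
    for y in range(y0+ya//5,y0+yb//5):
        r=g[y,x0+40:x0+85]; d=np.gradient(r)
        def sub(d):
            i=int(np.argmax(d)); i=min(max(i,1),len(d)-2); w=np.clip(d[i-1:i+2],0,None); return i+(w*[-1,0,1]).sum()/w.sum()
        L.append((sub(d)+x0+40,sub(-d)+x0+40,y))
    L=np.array(L); a,b,y=np.median(L,0); print(f,a,b,b-a,y,"cam",c.round(4))
    for z in(.215,.208,.2,.1955,.19): 
        A=atz(m,(a,y),z);B=atz(m,(b,y),z); print("   ",z,(np.linalg.norm(A-B)*1000).round(2))
E
```

```text
w10 308.0508233447081 332.02161413357544 23.97079078886736 111.5 cam [ 0.6185 -0.1732  0.428 ]
    0.215 16.58
    0.208 17.12
    0.2 17.74
    0.1955 18.09
    0.19 18.52
w17 311.26865197583993 333.1243919559618 21.855739980121882 110.0 cam [ 0.6186 -0.1718  0.4272]
    0.215 15.04
    0.208 15.54
    0.2 16.1
    0.1955 16.42
    0.19 16.81
```

```bash
python3 - <<'E'
from h import *
from cell import job_done
snap("scene","end"); snap("side","end2"); s=monitor.read_state(); print(s['time_s'],s['wrist_force'],s['opening'])
print(job_done())
E
```

```text
35.475 [0.41558967 0.11677038 0.24357845] 0.9982981468509716
the job is handed in; nothing more can be done
None
```

View pics/end.png

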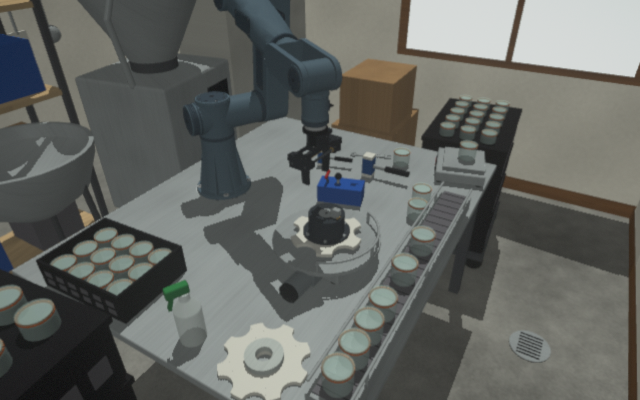

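The key is in the keyway and tapped down, and I handed the job in at 35.5 s with the gripper open, empty and clear of everything. I took the key from the rack, let it into the keyway thin end down with its flat to the shaft, and released it. I then drove it with the larger mallet in eight separate taps and stood the mallet back upright about where it had been.

**Tightness:** the last taps pressed with about 33 N (peak about 38 N), above the 23 N the key can need. From about 22 N on, the TCP sank only about 1 mm per tap. I put that down to the mallet slipping about 3 mm in the grip, not to the key moving.

**Gap under the head:** I could not measure this well.
- The scene picture fits 7–8 mm.
- The TCP height under load suggested about 4 mm. That figure includes mallet slip and pad give.
- The head's width in the last wrist picture suggested even less, to within a few mm.

I relied on the force and the lack of further travel instead.

**Bystanders:** in the pictures after the taps the jars, spanner and sprayer stand where they were. I judged this by eye and did not measure it.

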